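Park and lock the vacuum pump

ROBOT

A 6-joint arm with a two-finger parallel gripper is mounted at the origin on the work surface. World frame = base frame: x ahead of the robot, y to its left, z up, the work surface at z = 0. Lengths are in mm, angles in rad, forces in N, time in s.
With the tool pointing down it reaches from about 350 to 875 mm from the base axis. Payload 4.2 kg.
Tool frame: the origin (TCP) lies at the very end of the fingers, on their centre line; the grasp point (between the pads) lies 19 mm behind it; y points along the fingers, z is the direction in which the jaws open and shut, and the axes are right-handed (so a half turn about y gives the same grasp; the last joint's range is limited). The gripper opens to 85 mm and grips with 20 to 120 N. Pads are 22 mm wide; open, the fingers measure 114 mm over their backs; the gripper's body (76 mm by 85 mm) begins 54 mm behind the grasp point. The pads swing forward as they close: fully open they stand 13 mm farther back than shut.
Start: joints at [1.57, 0.385, 0.008, 0, -1.194, -0.259], TCP at [160.523, 604.013, 191.412] pointing down, gripper open.
Joint ranges: [-3.14, 3.14], [-1.21, 2.06], [-1.07, 1.41], [-3.16, 2.05], [-2.99, -0.16], [-3.1, 3.1]. Speed limits (rad/s): [2.79, 2.79, 3.14, 3.14, 3.14, 3.14].

INTERFACE

Orientations are given as a unit quaternion [x, y, z, w].
In Python, from bench import arm gives the robot as it stands.
- The arm moves only by the shell command python3 -m creep 'ROWS'. ROWS is JSON, a list of rows, each an object with "delta_pos": the shift along the tool's x, y, z in mm, a list of three; "rot": the turn, a rotation vector about the tool's x, y, z in rad, a list of three; "jaw": the finger opening in mm, from 0 to 85.4. A call has exactly 10 rows; each row shifts and turns the commanded pose from where the row before left it, along the tool's axes as they then stand; what a row does not reach is not made up. A row lasts 1/12 s, in which the tool goes at most 41.7 mm and 7.16 degrees, less where a joint would pass 70% of its speed; a pose out of reach is approached as far as the arm can. A call is refused whole if a number of a shift passes 41.7 or a number of a turn 0.125, either way. A call with a gripper value outside its range is refused whole. The fingers move at their own pace and stop on an object; the grip force is fixed at half the most. Time passes only in rows, so rows that do not move let the fingers close, or fill a call up. It gives the time, the measured TCP pose, the force and the opening at its end, in the units of the state.
- arm.read_state(): the state, without advancing time (a new reading comes with each control period).
- arm.get_image(name): name is "scene" or "side" or "wrist"; returns the picture (400x640x3 uint8, red, green, blue); there is no depth.
- arm.calibration(name): a dict with "intrinsics" (3x3 intrinsics, pixels), "dist_coeffs" ([k1, k2, p1, p2, k3] as OpenCV has them; the pictures are not rectified), "R" (3x3) and "t" (3): a world point X has camera coordinates R X + t. Camera axes: x right, y down, z forward; pixel columns grow to the right and rows downward; lengths in mm; the calibration is good to about 2 mm. A picture is of the moment at which its call begins: read the wrist's pose just before it. calibration takes no time and is no camera call; for the wrist camera it gives the pose at the moment of the call.
- arm.job_done(): hands the job in, once; it reports no verdict.
Trained networks look in the newest picture that a camera, given by its name, has taken for a name from the list of things; names that differ only in an ending like _2 or _b are one class to them, and where a whole thing is asked for, a point or a joint stands for the part that bears it (a point fixed in the world has none). Each returns a list of dicts, best first, with "p" (0 to 1); they miss things now and then, are a little off and sometimes report something else, mostly with a low value. They report only what shows in the picture. A call takes as long as a camera call.
- arm.find_in(camera, target): "location" ([column, row] in pixels, amid what is visible of it).
- arm.masks_of(camera, target): "pixels" (400x640 bool, what is visible of it) and "location" ([column, row] in pixels, amid what is visible of it).
The state is a dict: "clock": time; "joints": joint angles; "joint_vel": joint speeds; "joint_efforts": joint torques, N m; "position": TCP position; "ee_rot": TCP orientation; "contact_force": force on the tool from outside, world axes, zero at the start; "wrist_torque": the same for the moment, N m; "gripper_width": finger opening in mm.
Only numpy, scipy, OpenCV 4.12 (cv2) and the standard library are available. Lean on these libraries where they do the work, as an engineer would, in place of code of your own. Each camera call takes 0.05 s, during which the arm holds its last target. There are 200 camera calls.

TASK

Get the desoldering station's little vacuum pump ready to be carried: turn its flywheel the way of the yellow arrow (counter-clockwise; the red handle is there for it), by feel, until the compression has built up, peaked and just given way, and stop right there. Then press the yellow lock pin gently all the way down, so that it locks the pump, and let go; never force the pin, and leave the other things on the bench where they are.

Things in the scene. Friction and masses are not known exactly. Their poses are not given: they have to be found in the camera images.
- pump: blue pump case, 180 x 225 mm, top 85 mm high; origin under the flywheel's shaft, y towards the lock pin. Push along the handle's circle felt at the handle: plain drag 4 to 7 N; from 22 degrees before the compression's top it climbs to 9 to 13 N (10 to 16 before), is back at plain drag 0 to 4 past the top, 0 to 3 N at 8 to 16 past, plain again from 22 past. Drag keeps the wheel where it is left
- flywheel: dark steel wheel lying flat on the pump, 132 mm across; origin on its upright shaft axis at its underside, 90 mm high; its top is 112 mm high. z up, x from shaft to red handle. Turns endlessly about z; the yellow arrow on it points counter-clockwise from above. That way the top of the compression is 40 to 100 degrees of turning off; nothing visible shows where
- handle_grip (a point): red turning handle, an upright cylinder 22 mm in diameter and 40 mm tall, 48 mm from the shaft axis, its top 152 mm above the bench; it spins freely on its own axis, so the fingers can hold it without turning the wrist. This point: on its axis, 137.5 mm above the bench, 14.5 mm below its top
- lockpin_top (a point): yellow button head of the upright lock pin, 22 mm in diameter, on a dark collar on the pump case, 104 mm from the shaft axis. This point: centre of its top face, 126 mm above the bench when up, 114 mm when fully down. Press straight down with closed fingers
- lockpin (a joint): travel of the lock pin: 0 up, 0.012 m fully down. About 2.5 N of drag; it stays where it is left. It goes down only while the wheel stands about 2 to 13 degrees past the top of the compression; elsewhere it hits a hidden ring after about 4 mm and must not be forced (25 N from the robot at most)
- spool: bystander: solder spool, 60 mm across, 52 mm tall
- board: bystander: green circuit board, 140 x 90 x 6 mm, lying flat
- flux: bystander: amber flux jar, 44 mm across, 50 mm tall, standing close beside the pump on the side opposite the lock pin
- driver: bystander: screwdriver, 170 mm long, lying flat
- alcohol: bystander: white bottle, 52 mm across, 130 mm tall
- brush: bystander: brush, 150 mm long, lying flat
- psu_plug: bystander: black plug-in power supply, 60 x 45 x 30 mm

How it is judged (in metres and radians):
At the end, for the whole second after the job is handed in: the lock pin is fully down (at least 10.5 of its 12 mm), which it can be only with the flywheel just past the compression, and the flywheel is at rest and released (value of joint lockpin above 0.0105 m and angular speed of flywheel below 0.1 rad/s and contact force between the fingers and flywheel below 0.2 N); the robot touches nothing.
It fails at once if the lock pin is forced: more than 25 N on it from the robot (contact force between the arm and lockpin above 25 N).
It fails at once if a bystander is shoved more than 30 mm (distance of any of spool, board, flux, driver, alcohol, brush, psu_plug from where it was at the start of the episode above 0.03 m).
It also fails if it takes over 64 s, if anything falls off the work surface, if the arm or the gripper's body presses on something with over 40 N, if the wrist force passes 120 N, or if a joint passes its speed limit or range.

## Working session

There is one attempt and no reset: what is moved stays moved. The work goes in short steps, Python scripts to look and compute and a shell command to move; the robot and the scene stay as the last step left them, time stands still between calls to the robot, and variables do not carry over. Pictures are saved under pics/ and viewed, about 8 in all and at most 12, crops included, and the job is handed in when it is done.

```bash
ls; mkdir -p pics
cat > h.py <<'E'
import numpy as np, cv2
from bench import arm
from scipy.spatial.transform import Rotation as Rn
def ray(cam,px):
    c=arm.calibration(cam);K=np.array(c["intrinsics"],float);d=np.array(c["dist_coeffs"],float)
    u=cv2.undistortPoints(np.array([[px]],float),K,d)[0,0]
    R=np.array(c["R"]);t=np.array(c["t"]).ravel()
    return -R.T@t, R.T@np.array([u[0],u[1],1.])
def onz(cam,px,z):
    o,v=ray(cam,px);return (o+v*(z-o[2])/v[2]).round(1)
def proj(cam,X):
    c=arm.calibration(cam);R=np.array(c["R"],float)
    return cv2.projectPoints(np.array(X,float).reshape(-1,1,3),cv2.Rodrigues(R)[0],np.array(c["t"],float),np.array(c["intrinsics"],float),np.array(c["dist_coeffs"],float))[0].reshape(-1,2).round(1)
def st():
    s=arm.read_state();R=Rn.from_quat(s["ee_rot"]).as_matrix()
    print("t",s["clock"],"p",np.round(s["position"],1),"F",np.round(s["contact_force"],1),"w",s["gripper_width"]);print(R.round(3));return s,R
E
python3 - <<'E'
from h import *
st()
for c in("scene","side","wrist"):
    im=arm.get_image(c);cv2.imwrite(f"pics/{c}0.png",im[...,::-1])
    for n,z in(("handle_grip",132),("lockpin_top",124),("flywheel",112),("pump",85),("flux",25),("alcohol",65),("spool",26)):
        for r in arm.find_in(c,n)[:1]: print(c,n,round(r["p"],2),np.round(r["location"]),onz(c,r["location"],z))
a=np.vstack([cv2.imread("pics/scene0.png"),cv2.imread("pics/side0.png")])
cv2.imwrite("pics/both.png",cv2.resize(a,None,fx=.75,fy=.75))
E
```

```text
pics
t 0.0 p [160.4 603.4 190.3] F [-1.2 -0.2  0.4] w 85.22990106158471
[[-0.966 -0.    -0.257]
 [ 0.257 -0.002 -0.966]
 [-0.    -1.     0.002]]
scene handle_grip 0.76 [330. 187.] [539.8 -56.  132. ]
scene lockpin_top 0.56 [367. 325.] [704.4 394.4 124. ]
scene flywheel 0.58 [336. 191.] [522.3 -47.5 112. ]
scene pump 0.65 [338. 205.] [534.  -12.7  85. ]
scene flux 0.61 [307. 181.] [ 538.5 -211.9   25. ]
scene alcohol 0.96 [272. 226.] [748.  -54.8  65. ]
scene spool 0.59 [369. 322.] [658.  350.9  26. ]
side handle_grip 0.78 [313. 226.] [499.4 -99.2 132. ]
side lockpin_top 0.45 [279. 200.] [486.4  29.3 124. ]
side flywheel 0.79 [313. 221.] [520.  -74.5 112. ]
side pump 0.76 [304. 234.] [485.7 -77.7  85. ]
side flux 0.82 [357. 266.] [ 556.  -214.2   25. ]
side alcohol 0.84 [374. 192.] [744.5 -78.5  65. ]
side spool 0.9 [266. 139.] [655.1 340.9  26. ]
```

View pics/both.png

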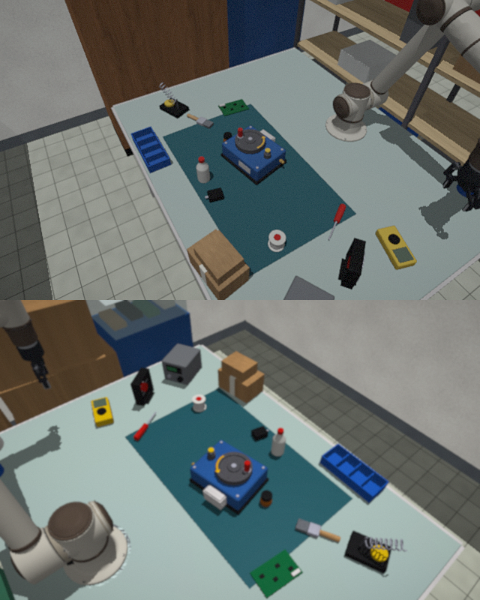

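The bench shows the pump around (335,200) in scene and (305,230) in side; too small to read the handle, so I crop.

Run:
```python
import cv2,numpy as np
a=cv2.imread("pics/scene0.png")[155:255,285:395];b=cv2.imread("pics/side0.png")[180:290,240:370]
f=lambda i,s:cv2.resize(i,None,fx=s,fy=s,interpolation=cv2.INTER_CUBIC)
a=f(a,3.5);b=f(b,3);h=min(a.shape[0],b.shape[0]);cv2.imwrite("pics/crop.png",np.hstack([a[:h],b[:h]]));print(a.shape,b.shape)
```

```text
(350, 385, 3) (330, 390, 3)
```

View pics/crop.png

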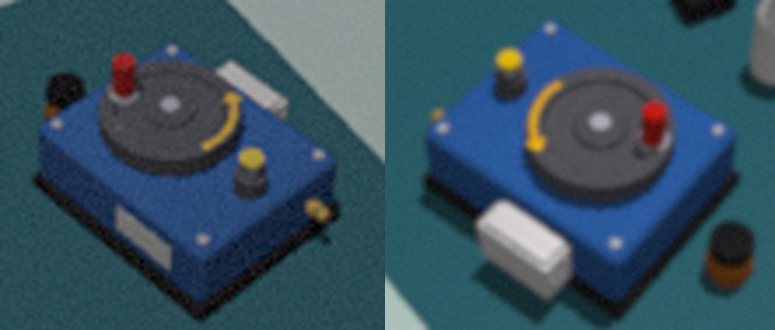

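Scene crop: red handle top at about (320,172), pin top (357,199), hub (333.6,184.4). Side: handle top (330,216), pin top (281.7,198), hub (311.7,220). The jar stands near the handle. I triangulate these.

Run:
```python
from h import *
P={"handle":((320.1,171.8),(330,215.2),152),"pin":((357,199),(281.7,197.5),126),"hub":((333.6,184.4),(311.7,220.3),114)}
for n,(a,b,z) in P.items():
    A=[];y=[]
    for c,p in(("scene",a),("side",b)):
        o,v=ray(c,p);v/=np.linalg.norm(v);M=np.eye(3)-np.outer(v,v);A.append(M);y.append(M@o)
    X=np.linalg.lstsq(np.vstack(A),np.hstack(y),rcond=None)[0]
    print(n,X.round(1),onz("scene",a,z),onz("side",b,z))
```

```text
handle [ 543.4 -111.6  153.1] [ 541.7 -111.6  152. ] [ 545.2 -111.7  152. ]
pin [494.4  30.  128.9] [491.3  28.7 126. ] [497.2  31.  126. ]
hub [515.3 -72.9 115.4] [513.6 -73.3 114. ] [517.  -72.7 114. ]
```

```bash
R='{"delta_pos":[-27.7,0,29.6],"rot":[0,0,0],"jaw":60}'; :
python3 -m creep '[{"delta_pos":[-27.7,0,29.6],"rot":[0,0,0],"jaw":60},{"delta_pos":[-27.7,0,29.6],"rot":[0,0,0],"jaw":60},{"delta_pos":[-27.7,0,29.6],"rot":[0,0,0],"jaw":60},{"delta_pos":[-27.7,0,29.6],"rot":[0,0,0],"jaw":60},{"delta_pos":[-27.7,0,29.6],"rot":[0,0,0],"jaw":60},{"delta_pos":[-27.7,0,29.6],"rot":[0,0,0],"jaw":60},{"delta_pos":[-27.7,0,29.6],"rot":[0,0,0],"jaw":60},{"delta_pos":[-27.7,0,29.6],"rot":[0,0,0],"jaw":60},{"delta_pos":[-27.7,0,29.6],"rot":[0,0,0],"jaw":60},{"delta_pos":[-27.7,0,29.6],"rot":[0,0,0],"jaw":60}]'
python3 -m creep '[{"delta_pos":[-27.7,0,29.6],"rot":[0,0,0],"jaw":60},{"delta_pos":[-27.7,0,29.6],"rot":[0,0,0],"jaw":60},{"delta_pos":[-27.7,0,29.6],"rot":[0,0,0],"jaw":60},{"delta_pos":[-27.7,0,29.6],"rot":[0,0,0],"jaw":60},{"delta_pos":[-27.7,0,29.6],"rot":[0,0,0],"jaw":60},{"delta_pos":[-27.7,0,29.6],"rot":[0,0,0],"jaw":60},{"delta_pos":[-27.7,0,29.6],"rot":[0,0,0],"jaw":60},{"delta_pos":[-27.7,0,29.6],"rot":[0,0,0],"jaw":60},{"delta_pos":[-27.7,0,29.6],"rot":[0,0,0],"jaw":60},{"delta_pos":[-27.7,0,29.6],"rot":[0,0,0],"jaw":60}]'
python3 - <<'E'
from h import *
s,R=st();print(np.round(s["joints"],2))
im=arm.get_image("wrist");cv2.imwrite("pics/w1.png",im[...,::-1])
for n,z in(("handle_grip",132),("lockpin_top",126),("flywheel",112)):
    for r in arm.find_in("wrist",n)[:1]: print(n,round(r["p"],2),np.round(r["location"]),onz("wrist",r["location"],z))
E
```

```text
clock: 2.03
position: [352.7, 245.0, 191.9]
ee_rot: [0.092, 0.702, -0.701, -0.091]
contact_force: [-0.0, 0.5, -0.8]
gripper_width: 60.1
clock: 2.87
position: [544.6, -112.6, 191.6]
ee_rot: [0.092, 0.701, -0.701, -0.091]
contact_force: [0.7, 1.3, 0.3]
gripper_width: 60.2
t 2.8667 p [ 544.6 -112.6  191.6] F [0.7 1.3 0.3] w 60.245368329275905
[[-0.966  0.001 -0.257]
 [ 0.257  0.    -0.966]
 [-0.001 -1.    -0.   ]]
[ 0.09  0.27 -0.16  0.   -1.14  1.22]
handle_grip 0.75 [295. 225.] [532.9 -87.7 132. ]
lockpin_top 0.63 [118.  23.] [706.   -7.8 126. ]
flywheel 0.84 [294. 228.] [522.1 -79.3 112. ]
```

View pics/w1.png

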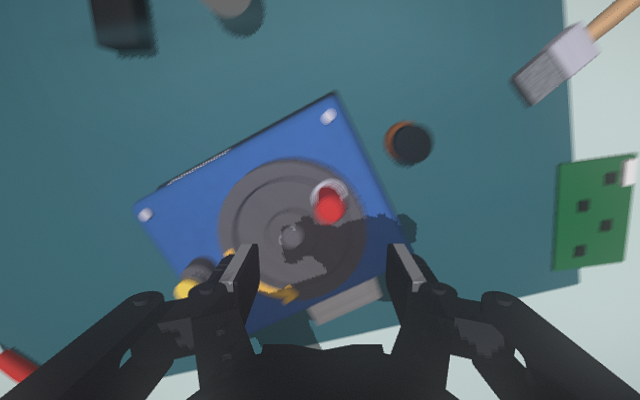

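Wrist picture: red handle top around (330,210), hub (292,236), pin head (186,289); nothing sits between the open fingers and the handle. The picture was taken while moving, so I check by projection.

Run:
```python
from h import *
s,R=st()
im=arm.get_image("wrist");hsv=cv2.cvtColor(im,cv2.COLOR_RGB2HSV)
m=((hsv[...,0]<8)|(hsv[...,0]>172))&(hsv[...,1]>150)&(hsv[...,2]>90)
n,l,S,C=cv2.connectedComponentsWithStats(m.astype(np.uint8));
for i in np.argsort(-S[1:,4])[:3]+1: print(S[i],C[i])
y=(abs(hsv[...,0].astype(int)-27)<6)&(hsv[...,1]>170)
n,l,S,C=cv2.connectedComponentsWithStats(y.astype(np.uint8));
for i in np.argsort(-S[1:,4])[:3]+1: print(S[i],C[i],onz("wrist",C[i],126))
print(proj("wrist",[[543.5,-111.6,152],[543.5,-111.6,112],[494.5,30,126],[515.5,-73,113]]))
```

```text
t 3.0667 p [ 543.7 -111.5  190.8] F [-0.5 -0.  -0.9] w 60.328841935079375
[[-0.966 -0.001 -0.26 ]
 [ 0.26   0.    -0.966]
 [ 0.001 -1.     0.   ]]
[314 187  28  38 692] [326.46531792 208.70375723]
[  0 355  32  29 477] [ 12.47589099 369.85534591]
[325 191   1   2   2] [325.  191.5]
[[324.8 208.7]
 [324.5 194.6]
 [182.8 291. ]
 [289.9 235.8]]
```

```bash
python3 -m creep '[{"delta_pos":[0,9,0],"rot":[0,0,0],"jaw":60},{"delta_pos":[0,9,0],"rot":[0,0,0],"jaw":60},{"delta_pos":[0,9,0],"rot":[0,0,0],"jaw":60},{"delta_pos":[0,9,0],"rot":[0,0,0],"jaw":60},{"delta_pos":[0,9,0],"rot":[0,0,0],"jaw":60},{"delta_pos":[0,9,0],"rot":[0,0,0],"jaw":60},{"delta_pos":[0,9,0],"rot":[0,0,0],"jaw":60},{"delta_pos":[0,6,0],"rot":[0,0,0],"jaw":60},{"delta_pos":[0,3,0],"rot":[0,0,0],"jaw":40},{"delta_pos":[0,0,0],"rot":[0,0,0],"jaw":30}]'
python3 -m creep '[{"delta_pos":[0,0,0],"rot":[0,0,0],"jaw":26},{"delta_pos":[0,0,0],"rot":[0,0,0],"jaw":24},{"delta_pos":[0,0,0],"rot":[0,0,0],"jaw":22},{"delta_pos":[0,0,0],"rot":[0,0,0],"jaw":18},{"delta_pos":[0,0,0],"rot":[0,0,0],"jaw":18},{"delta_pos":[0,0,0],"rot":[0,0,0],"jaw":18},{"delta_pos":[0,0,0],"rot":[0,0,0],"jaw":18},{"delta_pos":[0,0,0],"rot":[0,0,0],"jaw":18},{"delta_pos":[0,0,0],"rot":[0,0,0],"jaw":18},{"delta_pos":[0,0,0],"rot":[0,0,0],"jaw":18}]'
python3 - <<'E'
from h import *
st()
im=arm.get_image("wrist");cv2.imwrite("pics/w2.png",im[...,::-1])
E
```

```text
clock: 3.95
position: [543.4, -110.5, 118.5]
ee_rot: [-0.091, -0.701, 0.701, 0.092]
contact_force: [0.4, 0.4, -0.9]
gripper_width: 36.8
clock: 4.78
position: [543.9, -110.4, 119.4]
ee_rot: [-0.092, -0.701, 0.701, 0.092]
contact_force: [-0.6, -0.9, -0.6]
gripper_width: 17.9
t 4.7833 p [ 543.9 -110.4  119.4] F [-0.6 -0.9 -0.6] w 17.888864284493227
[[-0.966  0.    -0.257]
 [ 0.257 -0.    -0.966]
 [-0.    -1.     0.   ]]
```

View pics/w2.png

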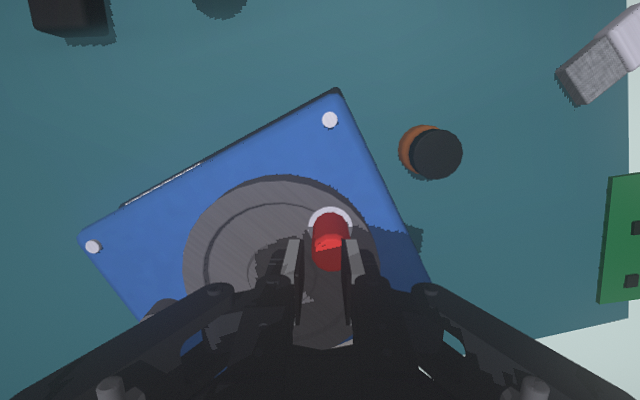

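The fingers show at (295,270) and (352,265), with the handle (330,240) possibly ahead of the pads. The width of 17.9 is below the handle's 22 mm, so it isn't between the pads properly. I check by projection.

Run:
```python
from h import *
s=arm.read_state();p=np.array(s["position"]);R=Rn.from_quat(s["ee_rot"]).as_matrix()
c=arm.calibration("wrist");print("cam",(-np.array(c["R"]).T@np.array(c["t"])).round(1))
print("tip,grasp",proj("wrist",[p,p-19*R[:,1],p+R[:,2]*11-19*R[:,1],p-R[:,2]*11-19*R[:,1]]))
print("handle top/base at est",proj("wrist",[[543.5,-111.6,152],[543.5,-111.6,112]]))
for q in((330,250),(331,255)):print(q,onz("wrist",q,152))
print("base ring",onz("wrist",(330,226),115))
print("hub/flux",onz("wrist",(437,154),50))
b=cv2.imread("pics/w2.png")[190:350,230:430];cv2.imwrite("pics/w2c.png",cv2.resize(b,None,fx=3.5,fy=3.5,interpolation=cv2.INTER_CUBIC))
```

```text
cam [ 610.8 -127.5  301.7]
tip,grasp [[323.6 228.3]
 [323.7 240.6]
 [343.7 240.6]
 [303.7 240.6]]
handle top/base at est [[326.2 251.1]
 [325.5 224.2]]
(330, 250) [ 543.6 -113.6  152. ]
(331, 255) [ 540.8 -113.4  152. ]
base ring [ 542.7 -114.3  115. ]
hub/flux [ 555.6 -206.2   50. ]
```

View pics/w2c.png

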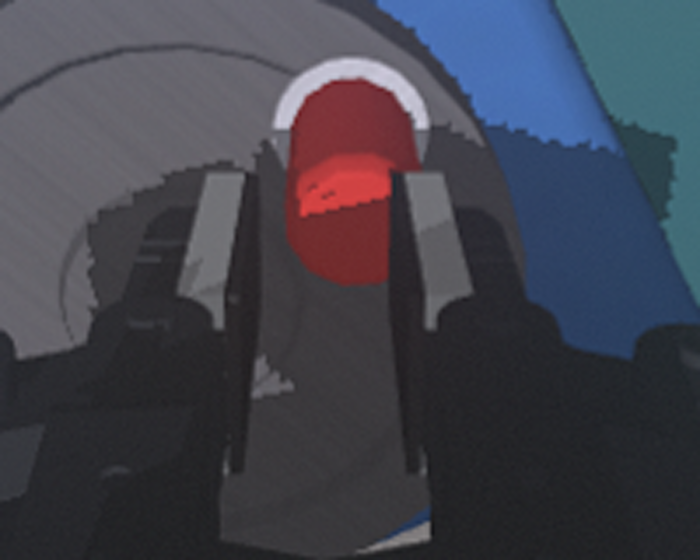

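The crop shows the handle (crop 287–420) with the right pad overlapping it, so the readings are ambiguous. Tightening will tell.

```bash
python3 -m creep '[{"delta_pos":[0,0,0],"rot":[0,0,0],"jaw":12},{"delta_pos":[0,0,0],"rot":[0,0,0],"jaw":8},{"delta_pos":[0,0,0],"rot":[0,0,0],"jaw":8},{"delta_pos":[0,0,0],"rot":[0,0,0],"jaw":8},{"delta_pos":[0,0,0],"rot":[0,0,0],"jaw":8},{"delta_pos":[0,0,0],"rot":[0,0,0],"jaw":8},{"delta_pos":[0,0,0],"rot":[0,0,0],"jaw":8},{"delta_pos":[0,0,0],"rot":[0,0,0],"jaw":8},{"delta_pos":[0,0,0],"rot":[0,0,0],"jaw":8},{"delta_pos":[0,0,0],"rot":[0,0,0],"jaw":8}]'
python3 - <<'E'
from h import *
st()
im=arm.get_image("wrist");b=im[190:350,230:430,::-1];s=arm.get_image("side")[185:275,255:365,::-1]
f=lambda i,k:cv2.resize(i,None,fx=k,fy=k,interpolation=cv2.INTER_CUBIC)
b=f(b,2.25);s=f(s,4);cv2.imwrite("pics/w3.png",np.hstack([b[:360],s[:360]]) if b.shape[0]>=360 else b)
E
```

```text
clock: 5.67
position: [543.9, -110.4, 119.4]
ee_rot: [0.092, 0.701, -0.701, -0.092]
contact_force: [-0.3, 0.9, 0.1]
gripper_width: 8.1
t 5.6667 p [ 543.9 -110.4  119.4] F [-0.3  0.9  0.1] w 8.064448916921721
[[-0.966  0.    -0.257]
 [ 0.257  0.    -0.966]
 [-0.    -1.    -0.   ]]
```

View pics/w3.png

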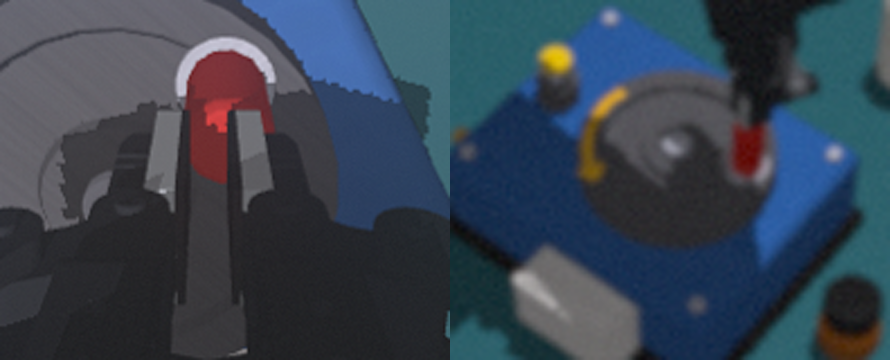

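The fingers shut to 8 mm without any contact, and in the side view their ends seem to sit just at the handle's top. I compare projections with the fixed cameras to see where the tips really are.

Run:
```python
from h import *
s=arm.read_state();p=np.array(s["position"]);print(s["joints"])
out=[]
for c,(x,y) in(("side",(275,165)),("scene",(280,130))):
    im=arm.get_image(c)[...,::-1].copy()
    k=5;b=cv2.resize(im[y:y+80,x:x+78],None,fx=k,fy=k,interpolation=cv2.INTER_CUBIC)
    for dz,col in((0,(0,255,0)),(20,(0,255,255)),(40,(255,255,0))):
        q=(proj(c,[p+[0,0,dz]])[0]-[x,y])*k; cv2.circle(b,tuple(int(v) for v in q),4,col,-1)
    q=(proj(c,[[543.5,-111.6,152]])[0]-[x,y])*k;cv2.circle(b,tuple(int(v) for v in q),6,(255,0,255),1)
    out.append(b)
cv2.imwrite("pics/fs.png",np.hstack(out))
```

```text
[ 9.17608337e-02  3.30217921e-01 -2.69128822e-01 -4.81613875e-05
 -9.71425278e-01  1.21920924e+00]
```

View pics/fs.png

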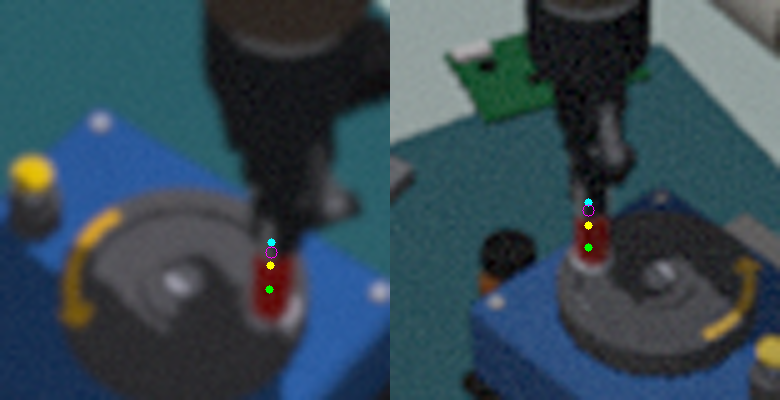

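Both cameras show the fingertips ~35 mm higher than the reported TCP (tips about at the handle's top, z≈152–155, against a reported 119). I'll confirm it by touch: shift 4 mm toward the handle centre and lower slowly onto its top.

```bash
python3 -m creep '[{"delta_pos":[0,0,2],"rot":[0,0,0],"jaw":8},{"delta_pos":[0,0,2],"rot":[0,0,0],"jaw":8},{"delta_pos":[0,0.4,0],"rot":[0,0,0],"jaw":8},{"delta_pos":[0,0.4,0],"rot":[0,0,0],"jaw":8},{"delta_pos":[0,0.4,0],"rot":[0,0,0],"jaw":8},{"delta_pos":[0,0.4,0],"rot":[0,0,0],"jaw":8},{"delta_pos":[0,0.4,0],"rot":[0,0,0],"jaw":8},{"delta_pos":[0,0.4,0],"rot":[0,0,0],"jaw":8},{"delta_pos":[0,0.4,0],"rot":[0,0,0],"jaw":8},{"delta_pos":[0,0.2,0],"rot":[0,0,0],"jaw":8}]'
```

```text
clock: 6.7
position: [542.8, -114.3, 116.3]
ee_rot: [-0.092, -0.701, 0.701, 0.092]
contact_force: [-0.1, -1.1, 0.7]
gripper_width: 7.8
```

```bash
python3 -m creep '[{"delta_pos":[0,0.4,0],"rot":[0,0,0],"jaw":8},{"delta_pos":[0,0.4,0],"rot":[0,0,0],"jaw":8},{"delta_pos":[0,0.4,0],"rot":[0,0,0],"jaw":8},{"delta_pos":[0,0.4,0],"rot":[0,0,0],"jaw":8},{"delta_pos":[0,0.4,0],"rot":[0,0,0],"jaw":8},{"delta_pos":[0,0.4,0],"rot":[0,0,0],"jaw":8},{"delta_pos":[0,0.4,0],"rot":[0,0,0],"jaw":8},{"delta_pos":[0,0.4,0],"rot":[0,0,0],"jaw":8},{"delta_pos":[0,0.4,0],"rot":[0,0,0],"jaw":8},{"delta_pos":[0,0.4,0],"rot":[0,0,0],"jaw":8}]'
```

```text
clock: 7.53
position: [542.9, -114.4, 112.9]
ee_rot: [-0.092, -0.701, 0.701, 0.091]
contact_force: [-0.3, 0.3, 4.0]
gripper_width: 8.1
```

```bash
python3 -m creep '[{"delta_pos":[0,0.2,0],"rot":[0,0,0],"jaw":8},{"delta_pos":[0,0.2,0],"rot":[0,0,0],"jaw":8},{"delta_pos":[0,0.2,0],"rot":[0,0,0],"jaw":8},{"delta_pos":[0,0.2,0],"rot":[0,0,0],"jaw":8},{"delta_pos":[0,0.2,0],"rot":[0,0,0],"jaw":8},{"delta_pos":[0,0,0],"rot":[0,0,0],"jaw":8},{"delta_pos":[0,0,0],"rot":[0,0,0],"jaw":8},{"delta_pos":[0,0,0],"rot":[0,0,0],"jaw":8},{"delta_pos":[0,0,0],"rot":[0,0,0],"jaw":8},{"delta_pos":[0,0,0],"rot":[0,0,0],"jaw":8}]'
```

```text
clock: 8.37
position: [543.1, -114.4, 112.8]
ee_rot: [-0.092, -0.701, 0.701, 0.091]
contact_force: [-2.7, 0.2, 7.8]
gripper_width: 8.1
```

Contact at reported z≈113, where the handle's top is at 152. So the tips are about 39 mm above the reported TCP. I'll work with that offset: lift, open, and go down to reported z≈80 (tips ≈120).

```bash
python3 -m creep '[{"delta_pos":[0,-6,0],"rot":[0,0,0],"jaw":60},{"delta_pos":[0,0,0],"rot":[0,0,0],"jaw":60},{"delta_pos":[0,0,0],"rot":[0,0,0],"jaw":60},{"delta_pos":[0,0,0],"rot":[0,0,0],"jaw":60},{"delta_pos":[0,5,0],"rot":[0,0,0],"jaw":60},{"delta_pos":[0,5,0],"rot":[0,0,0],"jaw":60},{"delta_pos":[0,5,0],"rot":[0,0,0],"jaw":60},{"delta_pos":[0,5,0],"rot":[0,0,0],"jaw":60},{"delta_pos":[0,5,0],"rot":[0,0,0],"jaw":60},{"delta_pos":[0,0,0],"rot":[0,0,0],"jaw":60}]'
```

```text
clock: 9.2
position: [541.8, -114.3, 90.8]
ee_rot: [-0.091, -0.701, 0.701, 0.093]
contact_force: [0.5, -0.9, 0.1]
gripper_width: 59.9
```

```bash
python3 -m creep '[{"delta_pos":[0,3,0],"rot":[0,0,0],"jaw":60},{"delta_pos":[0,3,0],"rot":[0,0,0],"jaw":50},{"delta_pos":[0,3,0],"rot":[0,0,0],"jaw":40},{"delta_pos":[0,2,0],"rot":[0,0,0],"jaw":34},{"delta_pos":[0,0,0],"rot":[0,0,0],"jaw":30},{"delta_pos":[0,0,0],"rot":[0,0,0],"jaw":26},{"delta_pos":[0,0,0],"rot":[0,0,0],"jaw":24},{"delta_pos":[0,0,0],"rot":[0,0,0],"jaw":22},{"delta_pos":[0,0,0],"rot":[0,0,0],"jaw":20},{"delta_pos":[0,0,0],"rot":[0,0,0],"jaw":18}]'
python3 -m creep '[{"delta_pos":[0,0,0],"rot":[0,0,0],"jaw":14},{"delta_pos":[0,0,0],"rot":[0,0,0],"jaw":10},{"delta_pos":[0,0,0],"rot":[0,0,0],"jaw":10},{"delta_pos":[0,0,0],"rot":[0,0,0],"jaw":10},{"delta_pos":[0,0,0],"rot":[0,0,0],"jaw":10},{"delta_pos":[0,0,0],"rot":[0,0,0],"jaw":10},{"delta_pos":[0,0,0],"rot":[0,0,0],"jaw":10},{"delta_pos":[0,0,0],"rot":[0,0,0],"jaw":10},{"delta_pos":[0,0,0],"rot":[0,0,0],"jaw":10},{"delta_pos":[0,0,0],"rot":[0,0,0],"jaw":10}]'
```

```text
clock: 10.03
position: [542.6, -114.9, 81.9]
ee_rot: [-0.092, -0.701, 0.701, 0.092]
contact_force: [-1.7, -3.6, 2.8]
gripper_width: 20.1
clock: 10.87
position: [542.7, -114.9, 81.8]
ee_rot: [-0.091, -0.701, 0.701, 0.092]
contact_force: [-2.0, -5.0, 3.0]
gripper_width: 20.8
```

Gripped: opening 20.8 against the handle, with a few N of tangential push already. Now I turn in 10° segments (α = mid-angle + 14.9°; x = L·sinα, z = −L·cosα).

```bash
cat > f.py <<'E'
from h import *
s=arm.read_state();p=np.array(s["position"]);F=np.array(s["contact_force"])
d=p[:2]-[515.5,-73];th=np.arctan2(d[1],d[0]);t=np.array([-np.sin(th),np.cos(th)]);r=d/np.hypot(*d)
print("t %.1f ang %.1f rad %.1f  push %.1f  radial %.1f Fz %.1f w %.1f"%(s["clock"],np.degrees(th),np.hypot(*d),-F[:2]@t,-F[:2]@r,F[2],s["gripper_width"]))
E
python3 f.py
python3 -m creep '[{"delta_pos":[-0.49,0,-0.68],"rot":[0,0,0],"jaw":10},{"delta_pos":[-0.49,0,-0.68],"rot":[0,0,0],"jaw":10},{"delta_pos":[-0.49,0,-0.68],"rot":[0,0,0],"jaw":10},{"delta_pos":[-0.49,0,-0.68],"rot":[0,0,0],"jaw":10},{"delta_pos":[-0.49,0,-0.68],"rot":[0,0,0],"jaw":10},{"delta_pos":[-0.49,0,-0.68],"rot":[0,0,0],"jaw":10},{"delta_pos":[-0.49,0,-0.68],"rot":[0,0,0],"jaw":10},{"delta_pos":[-0.49,0,-0.68],"rot":[0,0,0],"jaw":10},{"delta_pos":[-0.49,0,-0.68],"rot":[0,0,0],"jaw":10},{"delta_pos":[-0.49,0,-0.68],"rot":[0,0,0],"jaw":10}]'
python3 f.py
python3 -m creep '[{"delta_pos":[-0.37,0,-0.75],"rot":[0,0,0],"jaw":10},{"delta_pos":[-0.37,0,-0.75],"rot":[0,0,0],"jaw":10},{"delta_pos":[-0.37,0,-0.75],"rot":[0,0,0],"jaw":10},{"delta_pos":[-0.37,0,-0.75],"rot":[0,0,0],"jaw":10},{"delta_pos":[-0.37,0,-0.75],"rot":[0,0,0],"jaw":10},{"delta_pos":[-0.37,0,-0.75],"rot":[0,0,0],"jaw":10},{"delta_pos":[-0.37,0,-0.75],"rot":[0,0,0],"jaw":10},{"delta_pos":[-0.37,0,-0.75],"rot":[0,0,0],"jaw":10},{"delta_pos":[-0.37,0,-0.75],"rot":[0,0,0],"jaw":10},{"delta_pos":[-0.37,0,-0.75],"rot":[0,0,0],"jaw":10}]'
python3 f.py
```

```text
t 10.9 ang -57.1 rad 49.9  push 4.4  radial -3.1 Fz 3.0 w 20.8
clock: 11.7
position: [548.7, -110.2, 81.8]
ee_rot: [-0.091, -0.701, 0.702, 0.092]
contact_force: [-2.8, -7.1, 4.4]
gripper_width: 20.8
t 11.7 ang -48.2 rad 49.8  push 6.9  radial -3.4 Fz 4.4 w 20.8
clock: 12.53
position: [554.6, -103.8, 81.8]
ee_rot: [-0.091, -0.701, 0.702, 0.092]
contact_force: [-1.2, -6.2, 2.7]
gripper_width: 20.8
t 12.5 ang -38.2 rad 49.8  push 5.6  radial -2.9 Fz 2.7 w 20.8
```

```bash
python3 -m creep '[{"delta_pos":[-0.15,0,-0.39],"rot":[0,0,0],"jaw":10},{"delta_pos":[-0.15,0,-0.39],"rot":[0,0,0],"jaw":10},{"delta_pos":[-0.15,0,-0.39],"rot":[0,0,0],"jaw":10},{"delta_pos":[-0.15,0,-0.39],"rot":[0,0,0],"jaw":10},{"delta_pos":[-0.15,0,-0.39],"rot":[0,0,0],"jaw":10},{"delta_pos":[-0.15,0,-0.39],"rot":[0,0,0],"jaw":10},{"delta_pos":[-0.15,0,-0.39],"rot":[0,0,0],"jaw":10},{"delta_pos":[-0.15,0,-0.39],"rot":[0,0,0],"jaw":10},{"delta_pos":[-0.15,0,-0.39],"rot":[0,0,0],"jaw":10},{"delta_pos":[-0.15,0,-0.39],"rot":[0,0,0],"jaw":10}]' >/dev/null; python3 f.py
python3 -m creep '[{"delta_pos":[-0.11,0,-0.4],"rot":[0,0,0],"jaw":10},{"delta_pos":[-0.11,0,-0.4],"rot":[0,0,0],"jaw":10},{"delta_pos":[-0.11,0,-0.4],"rot":[0,0,0],"jaw":10},{"delta_pos":[-0.11,0,-0.4],"rot":[0,0,0],"jaw":10},{"delta_pos":[-0.11,0,-0.4],"rot":[0,0,0],"jaw":10},{"delta_pos":[-0.11,0,-0.4],"rot":[0,0,0],"jaw":10},{"delta_pos":[-0.11,0,-0.4],"rot":[0,0,0],"jaw":10},{"delta_pos":[-0.11,0,-0.4],"rot":[0,0,0],"jaw":10},{"delta_pos":[-0.11,0,-0.4],"rot":[0,0,0],"jaw":10},{"delta_pos":[-0.11,0,-0.4],"rot":[0,0,0],"jaw":10}]' >/dev/null; python3 f.py
```

```text
t 13.4 ang -33.3 rad 49.8  push 5.6  radial -2.8 Fz 2.7 w 20.4
t 14.2 ang -28.5 rad 49.7  push 5.8  radial -2.2 Fz 3.6 w 20.4
```

```bash
python3 -m creep '[{"delta_pos":[-0.08,0,-0.41],"rot":[0,0,0],"jaw":10},{"delta_pos":[-0.08,0,-0.41],"rot":[0,0,0],"jaw":10},{"delta_pos":[-0.08,0,-0.41],"rot":[0,0,0],"jaw":10},{"delta_pos":[-0.08,0,-0.41],"rot":[0,0,0],"jaw":10},{"delta_pos":[-0.08,0,-0.41],"rot":[0,0,0],"jaw":10},{"delta_pos":[-0.08,0,-0.41],"rot":[0,0,0],"jaw":10},{"delta_pos":[-0.08,0,-0.41],"rot":[0,0,0],"jaw":10},{"delta_pos":[-0.08,0,-0.41],"rot":[0,0,0],"jaw":10},{"delta_pos":[-0.08,0,-0.41],"rot":[0,0,0],"jaw":10},{"delta_pos":[-0.08,0,-0.41],"rot":[0,0,0],"jaw":10}]' >/dev/null; python3 f.py
python3 -m creep '[{"delta_pos":[-0.04,0,-0.42],"rot":[0,0,0],"jaw":10},{"delta_pos":[-0.04,0,-0.42],"rot":[0,0,0],"jaw":10},{"delta_pos":[-0.04,0,-0.42],"rot":[0,0,0],"jaw":10},{"delta_pos":[-0.04,0,-0.42],"rot":[0,0,0],"jaw":10},{"delta_pos":[-0.04,0,-0.42],"rot":[0,0,0],"jaw":10},{"delta_pos":[-0.04,0,-0.42],"rot":[0,0,0],"jaw":10},{"delta_pos":[-0.04,0,-0.42],"rot":[0,0,0],"jaw":10},{"delta_pos":[-0.04,0,-0.42],"rot":[0,0,0],"jaw":10},{"delta_pos":[-0.04,0,-0.42],"rot":[0,0,0],"jaw":10},{"delta_pos":[-0.04,0,-0.42],"rot":[0,0,0],"jaw":10}]' >/dev/null; python3 f.py
```

```text
t 15.0 ang -23.6 rad 49.5  push 6.6  radial -0.5 Fz 3.2 w 20.3
t 15.9 ang -18.8 rad 49.5  push 6.1  radial -0.3 Fz 4.6 w 20.7
```

```bash
python3 -m creep '[{"delta_pos":[-0.01,0,-0.42],"rot":[0,0,0],"jaw":10},{"delta_pos":[-0.01,0,-0.42],"rot":[0,0,0],"jaw":10},{"delta_pos":[-0.01,0,-0.42],"rot":[0,0,0],"jaw":10},{"delta_pos":[-0.01,0,-0.42],"rot":[0,0,0],"jaw":10},{"delta_pos":[-0.01,0,-0.42],"rot":[0,0,0],"jaw":10},{"delta_pos":[-0.01,0,-0.42],"rot":[0,0,0],"jaw":10},{"delta_pos":[-0.01,0,-0.42],"rot":[0,0,0],"jaw":10},{"delta_pos":[-0.01,0,-0.42],"rot":[0,0,0],"jaw":10},{"delta_pos":[-0.01,0,-0.42],"rot":[0,0,0],"jaw":10},{"delta_pos":[-0.01,0,-0.42],"rot":[0,0,0],"jaw":10}]' >/dev/null; python3 f.py
python3 -m creep '[{"delta_pos":[0.03,0,-0.42],"rot":[0,0,0],"jaw":10},{"delta_pos":[0.03,0,-0.42],"rot":[0,0,0],"jaw":10},{"delta_pos":[0.03,0,-0.42],"rot":[0,0,0],"jaw":10},{"delta_pos":[0.03,0,-0.42],"rot":[0,0,0],"jaw":10},{"delta_pos":[0.03,0,-0.42],"rot":[0,0,0],"jaw":10},{"delta_pos":[0.03,0,-0.42],"rot":[0,0,0],"jaw":10},{"delta_pos":[0.03,0,-0.42],"rot":[0,0,0],"jaw":10},{"delta_pos":[0.03,0,-0.42],"rot":[0,0,0],"jaw":10},{"delta_pos":[0.03,0,-0.42],"rot":[0,0,0],"jaw":10},{"delta_pos":[0.03,0,-0.42],"rot":[0,0,0],"jaw":10}]' >/dev/null; python3 f.py
```

```text
t 16.7 ang -14.0 rad 49.4  push 6.2  radial 1.7 Fz 3.0 w 20.4
t 17.5 ang -9.1 rad 49.2  push 7.3  radial 1.8 Fz 4.3 w 20.2
```

```bash
python3 -m creep '[{"delta_pos":[0.07,0,-0.41],"rot":[0,0,0],"jaw":10},{"delta_pos":[0.07,0,-0.41],"rot":[0,0,0],"jaw":10},{"delta_pos":[0.07,0,-0.41],"rot":[0,0,0],"jaw":10},{"delta_pos":[0.07,0,-0.41],"rot":[0,0,0],"jaw":10},{"delta_pos":[0.07,0,-0.41],"rot":[0,0,0],"jaw":10},{"delta_pos":[0.07,0,-0.41],"rot":[0,0,0],"jaw":10},{"delta_pos":[0.07,0,-0.41],"rot":[0,0,0],"jaw":10},{"delta_pos":[0.07,0,-0.41],"rot":[0,0,0],"jaw":10},{"delta_pos":[0.07,0,-0.41],"rot":[0,0,0],"jaw":10},{"delta_pos":[0.07,0,-0.41],"rot":[0,0,0],"jaw":10}]' >/dev/null; python3 f.py
python3 -m creep '[{"delta_pos":[0.12,0,-0.41],"rot":[0,0,0],"jaw":10},{"delta_pos":[0.12,0,-0.41],"rot":[0,0,0],"jaw":10},{"delta_pos":[0.12,0,-0.41],"rot":[0,0,0],"jaw":10},{"delta_pos":[0.12,0,-0.41],"rot":[0,0,0],"jaw":10},{"delta_pos":[0.12,0,-0.41],"rot":[0,0,0],"jaw":10},{"delta_pos":[0.12,0,-0.41],"rot":[0,0,0],"jaw":10},{"delta_pos":[0.12,0,-0.41],"rot":[0,0,0],"jaw":10},{"delta_pos":[0.12,0,-0.41],"rot":[0,0,0],"jaw":10},{"delta_pos":[0.12,0,-0.41],"rot":[0,0,0],"jaw":10},{"delta_pos":[0.12,0,-0.41],"rot":[0,0,0],"jaw":10}]' >/dev/null; python3 f.py
```

```text
t 18.4 ang -4.3 rad 49.1  push 6.6  radial 1.8 Fz 3.5 w 20.6
t 19.2 ang 0.6 rad 49.0  push 6.2  radial 1.5 Fz 4.0 w 20.3
```

```bash
python3 -m creep '[{"delta_pos":[0.15,0,-0.4],"rot":[0,0,0],"jaw":10},{"delta_pos":[0.15,0,-0.4],"rot":[0,0,0],"jaw":10},{"delta_pos":[0.15,0,-0.4],"rot":[0,0,0],"jaw":10},{"delta_pos":[0.15,0,-0.4],"rot":[0,0,0],"jaw":10},{"delta_pos":[0.15,0,-0.4],"rot":[0,0,0],"jaw":10},{"delta_pos":[0.15,0,-0.4],"rot":[0,0,0],"jaw":10},{"delta_pos":[0.15,0,-0.4],"rot":[0,0,0],"jaw":10},{"delta_pos":[0.15,0,-0.4],"rot":[0,0,0],"jaw":10},{"delta_pos":[0.15,0,-0.4],"rot":[0,0,0],"jaw":10},{"delta_pos":[0.15,0,-0.4],"rot":[0,0,0],"jaw":10}]' >/dev/null; python3 f.py
python3 -m creep '[{"delta_pos":[0.18,0,-0.39],"rot":[0,0,0],"jaw":10},{"delta_pos":[0.18,0,-0.39],"rot":[0,0,0],"jaw":10},{"delta_pos":[0.18,0,-0.39],"rot":[0,0,0],"jaw":10},{"delta_pos":[0.18,0,-0.39],"rot":[0,0,0],"jaw":10},{"delta_pos":[0.18,0,-0.39],"rot":[0,0,0],"jaw":10},{"delta_pos":[0.18,0,-0.39],"rot":[0,0,0],"jaw":10},{"delta_pos":[0.18,0,-0.39],"rot":[0,0,0],"jaw":10},{"delta_pos":[0.18,0,-0.39],"rot":[0,0,0],"jaw":10},{"delta_pos":[0.18,0,-0.39],"rot":[0,0,0],"jaw":10},{"delta_pos":[0.18,0,-0.39],"rot":[0,0,0],"jaw":10}]' >/dev/null; python3 f.py
```

```text
t 20.0 ang 4.6 rad 48.9  push 10.2  radial 1.2 Fz 2.3 w 20.5
t 20.9 ang 8.9 rad 48.7  push 12.0  radial 1.6 Fz 2.4 w 20.5
```

Compression has begun (10→12 N from about 2°), so the top is expected near 23°.

```bash
python3 -m creep '[{"delta_pos":[0.2,0,-0.38],"rot":[0,0,0],"jaw":10},{"delta_pos":[0.2,0,-0.38],"rot":[0,0,0],"jaw":10},{"delta_pos":[0.2,0,-0.38],"rot":[0,0,0],"jaw":10},{"delta_pos":[0.2,0,-0.38],"rot":[0,0,0],"jaw":10},{"delta_pos":[0.2,0,-0.38],"rot":[0,0,0],"jaw":10},{"delta_pos":[0.2,0,-0.38],"rot":[0,0,0],"jaw":10},{"delta_pos":[0.2,0,-0.38],"rot":[0,0,0],"jaw":10},{"delta_pos":[0.2,0,-0.38],"rot":[0,0,0],"jaw":10},{"delta_pos":[0.2,0,-0.38],"rot":[0,0,0],"jaw":10},{"delta_pos":[0.2,0,-0.38],"rot":[0,0,0],"jaw":10}]' >/dev/null; python3 f.py
python3 -m creep '[{"delta_pos":[0.19,0,-0.29],"rot":[0,0,0],"jaw":10},{"delta_pos":[0.19,0,-0.29],"rot":[0,0,0],"jaw":10},{"delta_pos":[0.19,0,-0.29],"rot":[0,0,0],"jaw":10},{"delta_pos":[0.19,0,-0.29],"rot":[0,0,0],"jaw":10},{"delta_pos":[0.19,0,-0.29],"rot":[0,0,0],"jaw":10},{"delta_pos":[0.19,0,-0.29],"rot":[0,0,0],"jaw":10},{"delta_pos":[0.19,0,-0.29],"rot":[0,0,0],"jaw":10},{"delta_pos":[0.19,0,-0.29],"rot":[0,0,0],"jaw":10},{"delta_pos":[0.19,0,-0.29],"rot":[0,0,0],"jaw":10},{"delta_pos":[0.19,0,-0.29],"rot":[0,0,0],"jaw":10}]' >/dev/null; python3 f.py
```

```text
t 21.7 ang 13.7 rad 48.7  push 11.9  radial 2.5 Fz 1.0 w 20.3
t 22.5 ang 18.1 rad 48.5  push 12.2  radial 2.4 Fz 1.9 w 20.5
```

```bash
python3 -m creep '[{"delta_pos":[0.16,0,-0.21],"rot":[0,0,0],"jaw":10},{"delta_pos":[0.16,0,-0.21],"rot":[0,0,0],"jaw":10},{"delta_pos":[0.16,0,-0.21],"rot":[0,0,0],"jaw":10},{"delta_pos":[0.16,0,-0.21],"rot":[0,0,0],"jaw":10},{"delta_pos":[0.16,0,-0.21],"rot":[0,0,0],"jaw":10},{"delta_pos":[0.16,0,-0.21],"rot":[0,0,0],"jaw":10},{"delta_pos":[0.16,0,-0.21],"rot":[0,0,0],"jaw":10},{"delta_pos":[0.16,0,-0.21],"rot":[0,0,0],"jaw":10},{"delta_pos":[0.16,0,-0.21],"rot":[0,0,0],"jaw":10},{"delta_pos":[0.16,0,-0.21],"rot":[0,0,0],"jaw":10}]' >/dev/null; python3 f.py
```

```text
t 23.4 ang 21.7 rad 48.4  push 10.0  radial 3.9 Fz 2.7 w 20.4
```

```bash
python3 -m creep '[{"delta_pos":[0.18,0,-0.18],"rot":[0,0,0],"jaw":10},{"delta_pos":[0.18,0,-0.18],"rot":[0,0,0],"jaw":10},{"delta_pos":[0.18,0,-0.18],"rot":[0,0,0],"jaw":10},{"delta_pos":[0.18,0,-0.18],"rot":[0,0,0],"jaw":10},{"delta_pos":[0.18,0,-0.18],"rot":[0,0,0],"jaw":10},{"delta_pos":[0.18,0,-0.18],"rot":[0,0,0],"jaw":10},{"delta_pos":[0.18,0,-0.18],"rot":[0,0,0],"jaw":10},{"delta_pos":[0.18,0,-0.18],"rot":[0,0,0],"jaw":10},{"delta_pos":[0.18,0,-0.18],"rot":[0,0,0],"jaw":10},{"delta_pos":[0.18,0,-0.18],"rot":[0,0,0],"jaw":10}]' >/dev/null; python3 f.py
python3 -m creep '[{"delta_pos":[0.12,0,-0.11],"rot":[0,0,0],"jaw":10},{"delta_pos":[0.12,0,-0.11],"rot":[0,0,0],"jaw":10},{"delta_pos":[0.12,0,-0.11],"rot":[0,0,0],"jaw":10},{"delta_pos":[0.12,0,-0.11],"rot":[0,0,0],"jaw":10},{"delta_pos":[0.12,0,-0.11],"rot":[0,0,0],"jaw":10},{"delta_pos":[0.12,0,-0.11],"rot":[0,0,0],"jaw":10},{"delta_pos":[0.12,0,-0.11],"rot":[0,0,0],"jaw":10},{"delta_pos":[0.12,0,-0.11],"rot":[0,0,0],"jaw":10},{"delta_pos":[0.12,0,-0.11],"rot":[0,0,0],"jaw":10},{"delta_pos":[0.12,0,-0.11],"rot":[0,0,0],"jaw":10}]' >/dev/null; python3 f.py
```

```text
t 24.2 ang 25.3 rad 48.4  push 7.8  radial 4.2 Fz 3.1 w 20.0
t 25.0 ang 27.6 rad 48.2  push 5.7  radial 4.0 Fz 4.1 w 20.5
```

Back at plain drag (~6 N) at about 27°, so the top is at 23–27°. I go 4° further, to about 32° (5–9° past).

```bash
python3 -m creep '[{"delta_pos":[0.25,0,-0.22],"rot":[0,0,0],"jaw":10},{"delta_pos":[0.25,0,-0.22],"rot":[0,0,0],"jaw":10},{"delta_pos":[0.25,0,-0.22],"rot":[0,0,0],"jaw":10},{"delta_pos":[0.25,0,-0.22],"rot":[0,0,0],"jaw":10},{"delta_pos":[0.25,0,-0.22],"rot":[0,0,0],"jaw":10},{"delta_pos":[0.25,0,-0.22],"rot":[0,0,0],"jaw":10},{"delta_pos":[0.25,0,-0.22],"rot":[0,0,0],"jaw":10},{"delta_pos":[0.25,0,-0.22],"rot":[0,0,0],"jaw":10},{"delta_pos":[0.25,0,-0.22],"rot":[0,0,0],"jaw":10},{"delta_pos":[0.25,0,-0.22],"rot":[0,0,0],"jaw":10}]' >/dev/null; python3 f.py
```

```text
t 25.9 ang 32.2 rad 48.1  push 3.7  radial 3.8 Fz 3.8 w 20.3
```

```bash
python3 -m creep '[{"delta_pos":[0,0,0],"rot":[0,0,0],"jaw":22},{"delta_pos":[0,0,0],"rot":[0,0,0],"jaw":26},{"delta_pos":[0,0,0],"rot":[0,0,0],"jaw":32},{"delta_pos":[0,0,0],"rot":[0,0,0],"jaw":40},{"delta_pos":[0,0,0],"rot":[0,0,0],"jaw":46},{"delta_pos":[0,0,0],"rot":[0,0,0],"jaw":46},{"delta_pos":[0,-5,0],"rot":[0,0,0],"jaw":46},{"delta_pos":[0,-10,0],"rot":[0,0,0],"jaw":46},{"delta_pos":[0,-15,0],"rot":[0,0,0],"jaw":46},{"delta_pos":[0,-20,0],"rot":[0,0,0],"jaw":46}]'
python3 - <<'E'
from h import *
s,R=st();p=np.array(s["position"])
P={}
for c in("scene","side"):
    im=arm.get_image(c);cv2.imwrite(f"pics/{c}9.png",im[...,::-1])
    hsv=cv2.cvtColor(im,cv2.COLOR_RGB2HSV)
    m=((hsv[...,0]<8)|(hsv[...,0]>172))&(hsv[...,1]>140)&(hsv[...,2]>60)
    n,l,S,C=cv2.connectedComponentsWithStats(m.astype(np.uint8));q=proj(c,[[556,-47,132]])[0]
    i=min([k for k in range(1,n) if S[k,4]>20],key=lambda k:np.hypot(*(C[k]-q)));h=onz(c,C[i],132);print(c,S[i],h,"angle",np.degrees(np.arctan2(h[1]+73,h[0]-515.5)))
    y=(abs(hsv[...,0].astype(int)-27)<6)&(hsv[...,1]>150)
    n,l,S,C=cv2.connectedComponentsWithStats(y.astype(np.uint8));q=proj(c,[[494.4,30,123]])[0]
    i=min([k for k in range(1,n) if S[k,4]>8],key=lambda k:np.hypot(*(C[k]-q)));print(" pin",S[i],C[i],q,onz(c,C[i],124))
print("to pin tool deltas",R.T@(np.array([494.4,30,p[2]])-p))
E
```

```text
clock: 26.7
position: [556.0, -46.7, 131.7]
ee_rot: [-0.091, -0.701, 0.701, 0.092]
contact_force: [-0.6, 0.8, 0.5]
gripper_width: 46.0
t 26.7 p [556.  -46.7 131.7] F [-0.6  0.8  0.5] w 45.97482012275707
[[-0.966 -0.002 -0.257]
 [ 0.257 -0.    -0.966]
 [ 0.002 -1.     0.001]]
scene [324 186   7  11  51] [557.9 -41.2 132. ] angle 36.869897645844034
 pin [354 198   6   5  25] [356.52 200.12] [356.3 200.3] [494.1  30.4 124. ]
side [313 196   7  14  78] [554.9 -44.9 132. ] angle 35.49638850329202
 pin [278 197   7   6  35] [280.94285714 199.57142857] [281.2 198.9] [492.2  27.9 124. ]
to pin tool deltas [ 79.20875357   0.11401494 -58.30276351]
```

```bash
python3 -m creep '[{"delta_pos":[8,0,-5.8],"rot":[0,0,0],"jaw":30},{"delta_pos":[8,0,-5.8],"rot":[0,0,0],"jaw":10},{"delta_pos":[8,0,-5.8],"rot":[0,0,0],"jaw":0},{"delta_pos":[8,0,-5.8],"rot":[0,0,0],"jaw":0},{"delta_pos":[8,0,-5.8],"rot":[0,0,0],"jaw":0},{"delta_pos":[8,0,-5.8],"rot":[0,0,0],"jaw":0},{"delta_pos":[8,0,-5.8],"rot":[0,0,0],"jaw":0},{"delta_pos":[8,0,-5.8],"rot":[0,0,0],"jaw":0},{"delta_pos":[8,0,-5.8],"rot":[0,0,0],"jaw":0},{"delta_pos":[8,0,-5.8],"rot":[0,0,0],"jaw":0}]'
python3 -m creep '[{"delta_pos":[0,4,0],"rot":[0,0,0],"jaw":0},{"delta_pos":[0,4,0],"rot":[0,0,0],"jaw":0},{"delta_pos":[0,4,0],"rot":[0,0,0],"jaw":0},{"delta_pos":[0,4,0],"rot":[0,0,0],"jaw":0},{"delta_pos":[0,4,0],"rot":[0,0,0],"jaw":0},{"delta_pos":[0,4,0],"rot":[0,0,0],"jaw":0},{"delta_pos":[0,4,0],"rot":[0,0,0],"jaw":0},{"delta_pos":[0,4,0],"rot":[0,0,0],"jaw":0},{"delta_pos":[0,2,0],"rot":[0,0,0],"jaw":0},{"delta_pos":[0,0,0],"rot":[0,0,0],"jaw":0}]'
python3 - <<'E'
from h import *
st()
a=arm.get_image("wrist")[150:350,140:500,::-1];b=arm.get_image("side")[160:250,240:340,::-1]
f=lambda i,k:cv2.resize(i,None,fx=k,fy=k,interpolation=cv2.INTER_CUBIC)
a=f(a,1);b=f(b,4)
h=max(a.shape[0],b.shape[0]);o=np.zeros((h,a.shape[1]+b.shape[1],3),np.uint8);o[:a.shape[0],:a.shape[1]]=a;o[:b.shape[0],a.shape[1]:]=b
cv2.imwrite("pics/pin.png",o)
E
```

```text
clock: 27.63
position: [493.6, 30.7, 131.4]
ee_rot: [0.092, 0.701, -0.701, -0.092]
contact_force: [-0.3, -0.7, -0.7]
gripper_width: -0.0
clock: 28.47
position: [493.9, 29.7, 96.8]
ee_rot: [-0.091, -0.701, 0.701, 0.092]
contact_force: [0.1, 0.1, 0.2]
gripper_width: 0.2
t 28.4667 p [493.9  29.7  96.8] F [0.1 0.1 0.2] w 0.17172928633186682
[[-0.966 -0.001 -0.257]
 [ 0.257 -0.    -0.966]
 [ 0.001 -1.     0.001]]
```

View pics/pin.png

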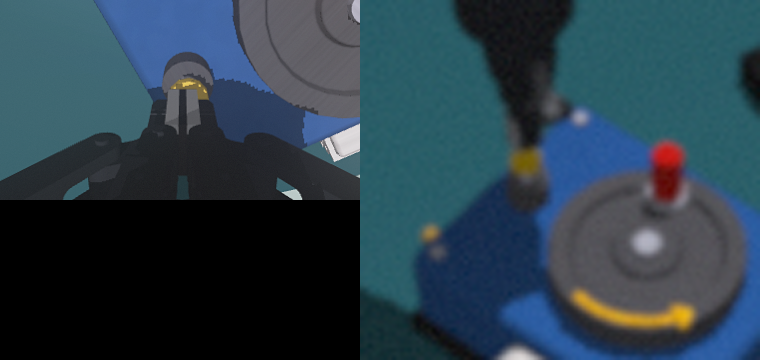

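The closed fingers are centred above the yellow button (wrist crop 185,88; side crop 525,160), a few mm up. Lowering gently.

```bash
python3 -m creep '[{"delta_pos":[0,1,0],"rot":[0,0,0],"jaw":0},{"delta_pos":[0,1,0],"rot":[0,0,0],"jaw":0},{"delta_pos":[0,1,0],"rot":[0,0,0],"jaw":0},{"delta_pos":[0,1,0],"rot":[0,0,0],"jaw":0},{"delta_pos":[0,1,0],"rot":[0,0,0],"jaw":0},{"delta_pos":[0,1,0],"rot":[0,0,0],"jaw":0},{"delta_pos":[0,1,0],"rot":[0,0,0],"jaw":0},{"delta_pos":[0,0.5,0],"rot":[0,0,0],"jaw":0},{"delta_pos":[0,0.5,0],"rot":[0,0,0],"jaw":0},{"delta_pos":[0,0.5,0],"rot":[0,0,0],"jaw":0}]'
python3 -m creep '[{"delta_pos":[0,0.3,0],"rot":[0,0,0],"jaw":0},{"delta_pos":[0,0.3,0],"rot":[0,0,0],"jaw":0},{"delta_pos":[0,0.3,0],"rot":[0,0,0],"jaw":0},{"delta_pos":[0,0.3,0],"rot":[0,0,0],"jaw":0},{"delta_pos":[0,0.3,0],"rot":[0,0,0],"jaw":0},{"delta_pos":[0,0.3,0],"rot":[0,0,0],"jaw":0},{"delta_pos":[0,0.3,0],"rot":[0,0,0],"jaw":0},{"delta_pos":[0,0.3,0],"rot":[0,0,0],"jaw":0},{"delta_pos":[0,0.3,0],"rot":[0,0,0],"jaw":0},{"delta_pos":[0,0.3,0],"rot":[0,0,0],"jaw":0}]'
```

```text
clock: 29.4
position: [494.3, 29.9, 88.9]
ee_rot: [-0.092, -0.701, 0.701, 0.092]
contact_force: [-0.7, 0.1, -0.3]
gripper_width: -0.0
clock: 30.23
position: [494.3, 29.9, 86.1]
ee_rot: [-0.092, -0.701, 0.701, 0.092]
contact_force: [-1.2, 1.1, 2.2]
gripper_width: 0.1
```

```bash
python3 -m creep '[{"delta_pos":[0,0.3,0],"rot":[0,0,0],"jaw":0},{"delta_pos":[0,0.3,0],"rot":[0,0,0],"jaw":0},{"delta_pos":[0,0.3,0],"rot":[0,0,0],"jaw":0},{"delta_pos":[0,0.3,0],"rot":[0,0,0],"jaw":0},{"delta_pos":[0,0.3,0],"rot":[0,0,0],"jaw":0},{"delta_pos":[0,0.3,0],"rot":[0,0,0],"jaw":0},{"delta_pos":[0,0.3,0],"rot":[0,0,0],"jaw":0},{"delta_pos":[0,0.3,0],"rot":[0,0,0],"jaw":0},{"delta_pos":[0,0.3,0],"rot":[0,0,0],"jaw":0},{"delta_pos":[0,0.3,0],"rot":[0,0,0],"jaw":0}]'
python3 -m creep '[{"delta_pos":[0,0.2,0],"rot":[0,0,0],"jaw":0},{"delta_pos":[0,0.2,0],"rot":[0,0,0],"jaw":0},{"delta_pos":[0,0.2,0],"rot":[0,0,0],"jaw":0},{"delta_pos":[0,0.2,0],"rot":[0,0,0],"jaw":0},{"delta_pos":[0,0.2,0],"rot":[0,0,0],"jaw":0},{"delta_pos":[0,0.2,0],"rot":[0,0,0],"jaw":0},{"delta_pos":[0,0.2,0],"rot":[0,0,0],"jaw":0},{"delta_pos":[0,0.2,0],"rot":[0,0,0],"jaw":0},{"delta_pos":[0,0.2,0],"rot":[0,0,0],"jaw":0},{"delta_pos":[0,0.2,0],"rot":[0,0,0],"jaw":0}]'
```

```text
clock: 31.07
position: [494.3, 29.9, 82.9]
ee_rot: [0.092, 0.701, -0.701, -0.092]
contact_force: [-0.9, 0.8, 1.9]
gripper_width: 0.2
clock: 31.9
position: [494.3, 29.9, 80.9]
ee_rot: [0.092, 0.701, -0.701, -0.092]
contact_force: [-0.3, 0.5, 1.9]
gripper_width: 0.0
```

Past the ring at 4 mm with only drag, so the wheel stands right. Continuing down.

```bash
python3 -m creep '[{"delta_pos":[0,0.3,0],"rot":[0,0,0],"jaw":0},{"delta_pos":[0,0.3,0],"rot":[0,0,0],"jaw":0},{"delta_pos":[0,0.3,0],"rot":[0,0,0],"jaw":0},{"delta_pos":[0,0.3,0],"rot":[0,0,0],"jaw":0},{"delta_pos":[0,0.3,0],"rot":[0,0,0],"jaw":0},{"delta_pos":[0,0.3,0],"rot":[0,0,0],"jaw":0},{"delta_pos":[0,0.3,0],"rot":[0,0,0],"jaw":0},{"delta_pos":[0,0.3,0],"rot":[0,0,0],"jaw":0},{"delta_pos":[0,0.3,0],"rot":[0,0,0],"jaw":0},{"delta_pos":[0,0.3,0],"rot":[0,0,0],"jaw":0}]'
python3 -m creep '[{"delta_pos":[0,0.2,0],"rot":[0,0,0],"jaw":0},{"delta_pos":[0,0.2,0],"rot":[0,0,0],"jaw":0},{"delta_pos":[0,0.2,0],"rot":[0,0,0],"jaw":0},{"delta_pos":[0,0.2,0],"rot":[0,0,0],"jaw":0},{"delta_pos":[0,0.2,0],"rot":[0,0,0],"jaw":0},{"delta_pos":[0,0.2,0],"rot":[0,0,0],"jaw":0},{"delta_pos":[0,0.2,0],"rot":[0,0,0],"jaw":0},{"delta_pos":[0,0.2,0],"rot":[0,0,0],"jaw":0},{"delta_pos":[0,0.2,0],"rot":[0,0,0],"jaw":0},{"delta_pos":[0,0.2,0],"rot":[0,0,0],"jaw":0}]'
```

```text
clock: 32.73
position: [494.3, 29.9, 77.9]
ee_rot: [0.092, 0.701, -0.701, -0.092]
contact_force: [0.3, -0.3, 3.3]
gripper_width: -0.2
clock: 33.57
position: [494.3, 29.9, 75.9]
ee_rot: [0.092, 0.701, -0.701, -0.092]
contact_force: [-0.2, 0.0, 2.5]
gripper_width: 0.2
```

```bash
python3 -m creep '[{"delta_pos":[0,0.2,0],"rot":[0,0,0],"jaw":0},{"delta_pos":[0,0.2,0],"rot":[0,0,0],"jaw":0},{"delta_pos":[0,0.2,0],"rot":[0,0,0],"jaw":0},{"delta_pos":[0,0,0],"rot":[0,0,0],"jaw":0},{"delta_pos":[0,0,0],"rot":[0,0,0],"jaw":0},{"delta_pos":[0,0,0],"rot":[0,0,0],"jaw":0},{"delta_pos":[0,0,0],"rot":[0,0,0],"jaw":0},{"delta_pos":[0,0,0],"rot":[0,0,0],"jaw":0},{"delta_pos":[0,0,0],"rot":[0,0,0],"jaw":0},{"delta_pos":[0,0,0],"rot":[0,0,0],"jaw":0}]'
```

```text
clock: 34.4
position: [494.3, 30.0, 75.3]
ee_rot: [0.092, 0.701, -0.701, -0.092]
contact_force: [0.1, 1.3, 1.3]
gripper_width: -0.1
```

Not bottomed yet (still drag only); a further 2 mm, slowly.

```bash
python3 -m creep '[{"delta_pos":[0,0.15,0],"rot":[0,0,0],"jaw":0},{"delta_pos":[0,0.15,0],"rot":[0,0,0],"jaw":0},{"delta_pos":[0,0.15,0],"rot":[0,0,0],"jaw":0},{"delta_pos":[0,0.15,0],"rot":[0,0,0],"jaw":0},{"delta_pos":[0,0.15,0],"rot":[0,0,0],"jaw":0},{"delta_pos":[0,0.15,0],"rot":[0,0,0],"jaw":0},{"delta_pos":[0,0.15,0],"rot":[0,0,0],"jaw":0},{"delta_pos":[0,0.15,0],"rot":[0,0,0],"jaw":0},{"delta_pos":[0,0.15,0],"rot":[0,0,0],"jaw":0},{"delta_pos":[0,0.15,0],"rot":[0,0,0],"jaw":0}]'
```

```text
clock: 35.23
position: [494.3, 29.9, 74.2]
ee_rot: [-0.092, -0.701, 0.701, 0.091]
contact_force: [-1.2, 0.4, 6.0]
gripper_width: 0.2
```

```bash
python3 -m creep '[{"delta_pos":[0,0.2,0],"rot":[0,0,0],"jaw":0},{"delta_pos":[0,0.2,0],"rot":[0,0,0],"jaw":0},{"delta_pos":[0,0.2,0],"rot":[0,0,0],"jaw":0},{"delta_pos":[0,0.2,0],"rot":[0,0,0],"jaw":0},{"delta_pos":[0,0,0],"rot":[0,0,0],"jaw":0},{"delta_pos":[0,0,0],"rot":[0,0,0],"jaw":0},{"delta_pos":[0,0,0],"rot":[0,0,0],"jaw":0},{"delta_pos":[0,0,0],"rot":[0,0,0],"jaw":0},{"delta_pos":[0,0,0],"rot":[0,0,0],"jaw":0},{"delta_pos":[0,0,0],"rot":[0,0,0],"jaw":0}]'
```

```text
clock: 36.07
position: [494.4, 29.9, 74.1]
ee_rot: [-0.092, -0.701, 0.701, 0.091]
contact_force: [-2.8, 1.2, 8.7]
gripper_width: -0.2
```

Bottomed: z holds at 74.1 while the force rises to 8.7 N. Retreat and look.

```bash
python3 -m creep '[{"delta_pos":[0,-2,0],"rot":[0,0,0],"jaw":0},{"delta_pos":[0,-4,0],"rot":[0,0,0],"jaw":0},{"delta_pos":[0,-10,0],"rot":[0,0,0],"jaw":0},{"delta_pos":[0,-15,0],"rot":[0,0,0],"jaw":0},{"delta_pos":[0,-20,0],"rot":[0,0,0],"jaw":0},{"delta_pos":[0,-20,0],"rot":[0,0,0],"jaw":0},{"delta_pos":[0,-15,0],"rot":[0,0,0],"jaw":0},{"delta_pos":[0,-5,0],"rot":[0,0,0],"jaw":0},{"delta_pos":[0,0,0],"rot":[0,0,0],"jaw":0},{"delta_pos":[0,0,0],"rot":[0,0,0],"jaw":0}]'
python3 - <<'E'
from h import *
f=lambda i,k:cv2.resize(i,None,fx=k,fy=k,interpolation=cv2.INTER_CUBIC)
a=arm.get_image("side")[170:290,235:395,::-1];b=arm.get_image("scene")[150:270,255:415,::-1]
for c in("scene","side"):print(c,proj(c,[[494.4,30,126],[494.4,30,114]]).tolist())
cv2.imwrite("pics/end.png",np.hstack([f(a,2.5),f(b,2.5)]))
E
```

```text
clock: 36.9
position: [493.6, 29.9, 163.2]
ee_rot: [-0.091, -0.701, 0.701, 0.092]
contact_force: [0.3, 0.1, 0.2]
gripper_width: 0.1
scene [[356.4, 199.6], [356.2, 202.3]]
side [[281.1, 198.2], [281.3, 201.0]]
```

View pics/end.png

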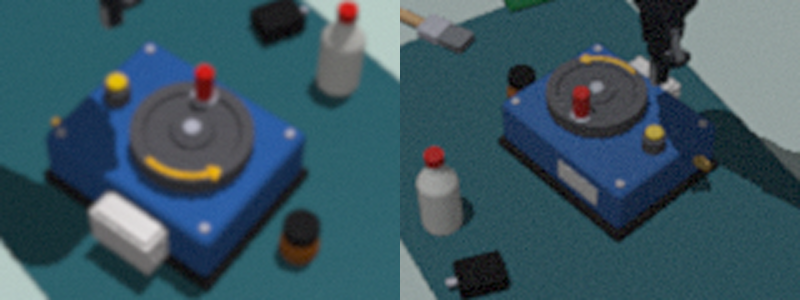

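The pin is visibly lower, with the button close to its collar (side crop 117,82; scene crop 655,133). The wheel is free, and flux, bottle and plug stand as before.

```bash
python3 -c "
from bench import arm
arm.job_done()"
```

```text
the job is handed in; nothing more can be done
```

I turned the flywheel about 89° counter-clockwise by its handle, pressed the lock pin all the way down and let go. The job was handed in at about 37 s; it gives no verdict.

- **Compression:** plain drag was about 6 N. It climbed to about 12 N, was back at plain drag at about 27° on my scale, and I stopped at 32° with 3.7 N. I judge that to be 5–9° past the top.
- **Lock pin:** it passed the ring depth with only 2–3 N of drag. It bottomed after about 12 to 13 mm, where the reading held at 74.1 mm as the force rose to 8.7 N, the most I read on it (limit 25 N).
- **Last check:** after retreating, the force was about 0 and the tool clear. The final picture shows the button low on its collar. The flux jar, bottle and plug looked unmoved. I did not measure the bystanders or view the spool, board and driver fully at the end.

**Disagreement:** the reported TCP height did not match the fingertips, which were really about 39 mm higher. The first grasp therefore closed on air above the handle. I found the offset in the images, confirmed it by touching the handle's top (about 8 N), and allowed for it from then on.

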